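# Wind down the paint-tin lid press

### The job

Close the paint tin under the bench press: take the loose crank out of its wooden rest, feel it down gently over the hidden square drive stub inside the press's guard tube until it is fully home, then wind it clockwise (seen from above) until the press plate sits firmly down on the tin's lid. Use a light hand: never push down on the spindle with more than about 3 kg, keep the hand itself off the press, and do not disturb the jar, tin and bottle standing around. Leave the crank fully seated on the stub.

Things in the scene. Friction and masses are not known exactly. Their poses are not given: they have to be found in the camera images.
- press: Lid press screwed to the bench. Origin on the bench under the vertical spindle axis. Grey base 130 (x) x 180 (y) x 16 mm, two 22 mm posts at y = +-68 mm, grey head 66 x 180 mm with its flat top 150 mm above the bench; on it, around the axis, a dark steel guard tube: 55 mm outside, 45 mm bore, 40 mm tall, the last 8 mm flared to 55 mm bore at the mouth.
- seat (a point): Point on the spindle axis, 155 mm above the bench, on the thrust washer at the bottom of the guard tube: here the crank's underside ends when fully home (unseated it stands 20 mm higher, on the stub's corners). The square stub stands on it: 22 x 22 mm, 20 mm tall, with a 6 mm round pilot cone on top (22.6 to 13 mm across). Its angle is unknown. It stays put under about 0.22 N m.
- thrust (a joint): How far (m) the sprung thrust washer with the stub has sunk under a push from above: 0 unloaded, 0.05 mm per newton, so 1.8 mm means 36 N, the most it may bear.
- mouth (a point): Centre of the guard tube's mouth, on the spindle axis, 190 mm above the bench.
- lid_top (a point): Centre of the top of the tin's lid, on the spindle axis, 90 mm above the bench. The tin (about 86 mm across, 74 mm tall) stands fixed in the press.
- plate_foot (a point): Centre of the underside of the press plate (dark steel disc, 66 mm across), 5 to 9 mm above the lid at the start. It does not turn; it moves down 10 mm per clockwise turn of the spindle (seen from above; load about 0.22 N m). When it is level with lid_top, half to nine tenths of a turn from the start, the spindle meets a firm stop.
- rest: Wooden rest screwed to the bench: 90 x 90 x 10 mm board with a round collar, 64 mm outside, 46 mm bore, up to 30 mm above the bench. Origin at the centre of its underside. The crank stands loose in the well, its underside 10 mm above the bench.
- crank: Loose steel crank, about 0.42 kg, upright. Origin at the centre of its underside, z up its shaft, x along its arm. From below: square socket (24.4 x 24.4 mm inside, sides along x and y, 29 mm deep, 40 mm across outside), 18 mm shaft, flat arm at 60 to 70 mm height, 22 mm wide, reaching 92 mm along +x; above the axis a square hub, on the arm's end a hand grip.
- hub (a point): Middle to grasp of the square hub, on the crank's axis, 95 mm above the crank's underside. Hub 22 x 22 mm, sides along the crank's x and y, from 70 to 112 mm height.
- grip_mid (a point): Middle to grasp of the crank's round wooden hand grip, 95 mm above the crank's underside and 80 mm from its axis along +x. Grip 22 mm thick, upright, from 71 to 111 mm height, turns freely about its own axis.
- paint_jar: Bystander: closed jar 56 mm across, 70 mm tall, origin at its underside.
- squeeze_bottle: Bystander: white bottle 50 mm across, 110 mm tall, origin at its underside.
- small_tin: Bystander: closed tin 68 mm across, 60 mm tall, origin at its underside.

How it is judged:
By the outcome, as a careful person would: the job done as asked, in the order asked, and still so for the second after the job is handed in, with the robot touching nothing.
It also fails if it takes over 72 s, if anything falls off the work surface, if the arm or the gripper's body presses on something with over 40 N, if the wrist force passes 120 N, or if a joint passes its speed limit or range.

### The arm

A 6-joint arm with a two-finger parallel gripper is mounted at the origin on the work surface. World frame = base frame: x ahead of the robot, y to its left, z up, the work surface at z = 0. Lengths are in mm, angles in rad, forces in N, time in s.
With the tool pointing down it reaches from about 275 to 1000 mm from the base axis. Payload 8.4 kg.
Tool frame: the origin (TCP) lies at the very end of the fingers, on their centre line; the grasp point (between the pads) lies 19 mm behind it; z points along the fingers, y is the direction in which the jaws open and shut (so a half turn about z gives the same grasp; the last joint's range is limited). The gripper opens to 85 mm and grips with 20 to 120 N. Pads are 22 mm wide; open, the fingers measure 114 mm over their backs; the gripper's body (76 mm by 85 mm) begins 54 mm behind the grasp point. The pads swing forward as they close: fully open they stand 13 mm farther back than shut.
Start: joints at [1.28, 0.353, 1.633, -0, 1.155, -0.002], TCP at [178, 599.119, 204.181] pointing down, gripper open.
Joint ranges: [-2.63, 2.63], [-0.92, 2.1], [0.06, 2.66], [-1.3, 4.44], [0, 2.69], [-3.02, 3.02]. Speed limits (rad/s): [2.22, 2.22, 2.79, 3.14, 3.14, 3.14].

### API

Orientations are given as [roll, pitch, yaw] about the fixed x, y, z axes, in that order (R = Rz(yaw) Ry(pitch) Rx(roll)).
In Python, from rig import r, vision gives the robot as it stands.
- The arm moves only by the tool move_arm, never from a script. Its argument "series" is text: rows parted by semicolons, each of 7 numbers parted by spaces: the closure, from -1 (fully open) to 1 (shut), then the shift along the tool's x, y, z in units of 40 mm (1.0 is 40 mm), then the turn, a rotation vector about the tool's x, y, z in degrees. In form: grip tx ty tz ax ay az; .... A call has 1 to 20 rows; each row shifts and turns the pose as measured when the row begins, along the tool's axes as they then stand; what a row does not reach is not made up. A row lasts 1/8 s, in which the tool goes at most 62.5 mm and 10.7 degrees, less where a joint would pass 70% of its speed; a pose out of reach is approached as far as the arm can. A call is refused whole if a number of a shift passes 1 or a number of a turn 10.7, either way. A call with a gripper value outside its range is refused whole. The fingers move at their own pace and stop on an object; "grip_force" is the grip in N (left out, the last holds). Time passes only in rows, so rows that do not move let the fingers close. It gives the time, the measured TCP pose, the force and the opening at its end, in the units of the state.
- r.sense(): the state, without advancing time (a new reading comes with each control period).
- vision.grab_frame(name): name is "scene" or "side" or "wrist"; returns the picture (420x560x3 uint8, red, green, blue); there is no depth.
- vision.camera_params(name): a dict with "fx", "fy", "cx", "cy" (pixels), "k1" (the pictures are not rectified: a ray, as slopes to the right and down, at radius r is drawn at 1 + k1 r^2 times it, then the intrinsics apply), "position" and "rotation" of the camera in the world. Camera axes: x right, y up, looking along -z (the intrinsics and any distortion apply to the point x, -y, -z); pixel columns grow to the right and rows downward; lengths in mm; the calibration is good to about 2 mm. A picture is of the moment at which its call begins: read the wrist's pose just before it. camera_params takes no time and is no camera call; for the wrist camera it gives the pose at the moment of the call.
- r.sign_off(): hands the job in, once; it reports no verdict.
The state is a dict: "clock": time; "qpos": joint angles; "qvel": joint speeds; "joint_efforts": joint torques, N m; "eef_pos": TCP position; "tcp_rot": TCP orientation; "contact_force": force on the tool from outside, world axes, zero at the start; "wrist_torque": the same for the moment, N m; "opening": opening from 0.0 (shut) to 1.0 (fully open).
Only numpy, scipy, OpenCV 4.12 (cv2) and the standard library are available. Lean on these libraries where they do the work, as an engineer would, in place of code of your own. Each camera call takes 0.05 s, during which the arm holds its last target. There are 200 camera calls.

## Working session

There is one attempt and no reset: what is moved stays moved. The work goes in short steps, Python scripts to look and compute and a tool call to move; the robot and the scene stay as the last step left them, time stands still between calls to the robot, and variables do not carry over. Pictures are saved under pics/ and viewed, about 8 in all and at most 12, crops included, and the job is handed in when it is done.

Besides the shell and the picture viewer there is one more tool, called as name(argument=value, ...) on one line, values as JSON. move_arm: Moves the arm, as the interface text tells. Its arguments: {"type":"object","properties":{"series":{"type":"string"},"grip_force":{"type":"number"}},"required":["series"]}

```bash
ls; mkdir -p pics; python3 - <<'E'
from rig import r, vision
import cv2, numpy as np
print(r.sense())
for n in("scene","side","wrist"):
    p=vision.camera_params(n); print(n,p)
    f=vision.grab_frame(n); cv2.imwrite(f"pics/{n}0.png",f[:,:,::-1])
E
```

```text
pics
{'clock': 0.0, 'qpos': array([ 1.27958863e+00,  3.53623777e-01,  1.63417985e+00,  7.42406151e-06,
        1.15518735e+00, -2.39637660e-03]), 'qvel': array([7.89198891e-04, 7.09960232e-05, 6.58572250e-04, 5.89354174e-04,
       1.37082080e-03, 1.40818999e-03]), 'joint_efforts': array([ 1.22195805e-03, -6.05260348e+01, -3.42077565e+01, -5.79696393e-05,
        9.27429297e-03,  7.52773758e-05]), 'eef_pos': array([177.84979702, 598.60288317, 203.45736745]), 'tcp_rot': array([-3.14019435e+00, -1.01387452e-05,  2.85277832e+00]), 'contact_force': array([ 0.35458115, -0.20291876,  0.80587417]), 'wrist_torque': array([0.01257562, 0.04285758, 0.02585401]), 'opening': 0.9996427401736637}
scene {'fx': 430.44740578947307, 'fy': 430.44740578947307, 'cx': 287.2492656707437, 'cy': 208.60216637639817, 'k1': -0.1003617794929398, 'position': array([1062.54170803, -628.56777084,  668.16048116]), 'rotation': array([ 0.95807117, -0.00923966,  0.62648261])}
side {'fx': 402.280196311919, 'fy': 402.280196311919, 'cx': 280.8664636768167, 'cy': 214.99405921873208, 'k1': -0.03192925827377878, 'position': array([554.10206168, 768.49860147, 852.58199213]), 'rotation': array([ 0.81576277,  0.01215356, -3.06407965])}
wrist {'fx': 317.0608782751481, 'fy': 317.0608782751481, 'cx': 284.3534202555237, 'cy': 208.81776316353168, 'k1': -0.011800196844587604, 'position': array([109.42009056, 619.701558  , 372.17918476]), 'rotation': array([-2.85184255e-01,  1.18246848e-03,  1.28178923e+00])}
```

```bash
python3 - <<'E'
import cv2,numpy as np
a=[cv2.imread(f"pics/{n}0.png") for n in("scene","side","wrist")]
cv2.imwrite("pics/m.png",cv2.resize(np.hstack(a[:2]),(800,300)))
E
```

```text
(no output)
```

View pics/scene0.png

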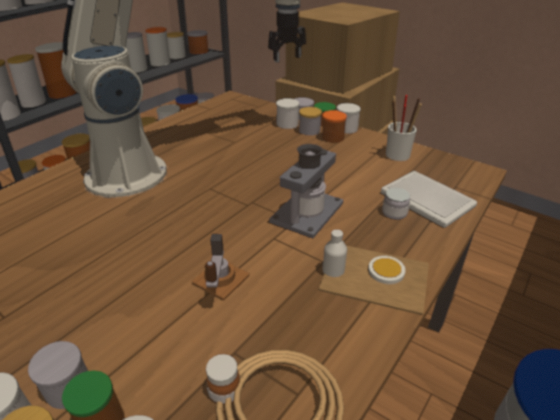

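View pics/side0.png

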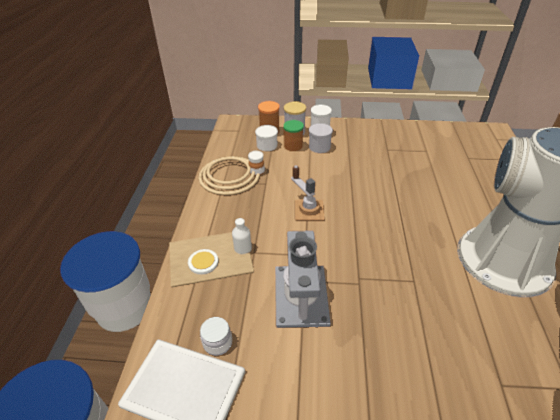

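The scene view shows the crank (hub near 217,243; grip near 211,270) in the rest, and the press tube near (310,155). In the side view the hub is near (311,187), the grip near (296,173), and the tube mouth near (303,245) with the stub visible. I'll zoom in next.

```bash
cat > h.py <<'E'
import numpy as np, cv2
from scipy.spatial.transform import Rotation as Ro
def ray(p,u,v):
    K=np.array([[p['fx'],0,p['cx']],[0,p['fy'],p['cy']],[0,0,1.]])
    s=cv2.undistortPoints(np.array([[[u,v]]],float),K,np.array([p['k1'],0,0,0.]),None)[0,0]
    d=Ro.from_euler('xyz',p['rotation']).as_matrix()@np.array([s[0],-s[1],-1.])
    return np.array(p['position']),d/np.linalg.norm(d)
def onplane(p,u,v,z):
    o,d=ray(p,u,v); return o+d*(z-o[2])/d[2]
def proj(p,X):
    c=Ro.from_euler('xyz',p['rotation']).as_matrix().T@(np.array(X,float)-p['position'])
    s=np.array([c[0],-c[1]])/-c[2]; s=s*(1+p['k1']*(s@s))
    return np.array([p['fx']*s[0]+p['cx'],p['fy']*s[1]+p['cy']])
def tri(r1,r2):
    (a,b),(c,d)=r1,r2
    t=np.linalg.lstsq(np.stack([b,-d],1),c-a,rcond=None)[0]
    x,y=a+b*t[0],c+d*t[1]; return (x+y)/2,np.linalg.norm(x-y)
E
python3 - <<'E'
import cv2,numpy as np
a=cv2.imread("pics/scene0.png");b=cv2.imread("pics/side0.png")
def c(i,x,y,w=80,h=60): return cv2.resize(i[y:y+h,x:x+w],(400,300),interpolation=cv2.INTER_CUBIC)
cv2.imwrite("pics/z.png",np.vstack([np.hstack([c(a,180,232,),c(a,270,135,)]),np.hstack([c(b,270,163,),c(b,263,225,)])]))
E
```

```text
(no output)
```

View pics/z.png

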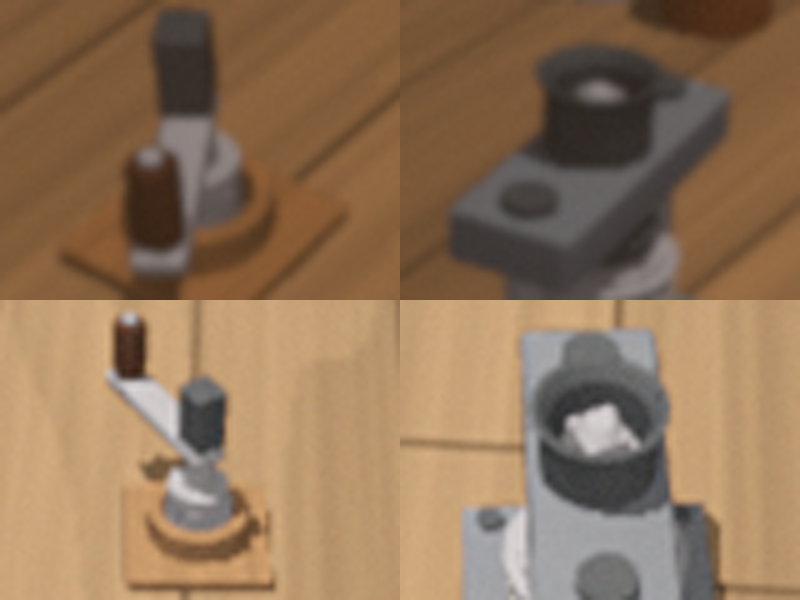

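The zoomed pixels give these positions. Scene: hub top (217,237), grip top (210,263), mouth (310,149.6). Side: hub top (310.6,181), grip top (296,166.6), mouth (303.4,246). The stub is visible in the tube, with its pilot at about (303,248).

```bash
python3 - <<'E'
from rig import vision
from h import *
a=vision.camera_params("scene");b=vision.camera_params("side")
for n,pa,pb,z in(("hubtop",(217,237),(310.6,181),122),("griptop",(210,263),(296,166.6),121),("mouth",(310,149.6),(303.4,246),190)):
    print(n,onplane(a,*pa,z),onplane(b,*pb,z),tri(ray(a,*pa),ray(b,*pb)))
# rest board corners side, head corners side
S=lambda x,y:(263+(x-400)/5,225+(y-300)/5)
for q in((525,332),(655,330),(683,592)): print('head',onplane(b,*S(*q),150))
R=lambda x,y:(270+x/5,163+(y-300)/5)
for q in((125,487),(265,487),(273,585),(128,587)): print('rest',onplane(b,*R(*q),10))
print(vision.camera_params("wrist"))
E
```

```text
hubtop [ 555.7728392  -161.55644339  122.        ] [ 547.92782263 -154.33096851  122.        ] (array([ 549.47084481, -157.87894743,  117.77640271]), np.float64(3.846815999508735))
griptop [ 598.02320823 -225.40348327  121.        ] [ 593.8551359  -223.11352664  121.        ] (array([ 594.99965825, -224.18650775,  119.28871887]), np.float64(2.623955999392461))
mouth [566.401745   157.95555861 190.        ] [558.94719919 164.00696996 190.        ] (array([560.87770259, 162.89381143, 187.22204159]), np.float64(4.368477724586958))
head [598.51801518  81.91168256 150.        ]
head [535.24421198  76.39651868 150.        ]
head [520.34078121 234.08116021 150.        ]
rest [ 594.07047658 -193.81418432   10.        ]
rest [ 505.40126177 -199.48510491   10.        ]
rest [ 500.47431065 -110.02553072   10.        ]
rest [ 587.52367192 -102.63544558   10.        ]
{'fx': 317.0608782751481, 'fy': 317.0608782751481, 'cx': 284.3534202555237, 'cy': 208.81776316353168, 'k1': -0.011800196844587604, 'position': array([109.43216824, 619.74179652, 372.27307301]), 'rotation': array([-2.85184783e-01,  9.97625718e-04,  1.28178915e+00])}
```

```bash
cat >> h.py <<'E'
def plan(s,pos,yawdeg,n,grip=-1):
    """rows (grip tx ty tz ax ay az) for straight move, turn direction given by continuous yawdeg"""
    R=Ro.from_euler('xyz',s['tcp_rot']); d=(np.array(pos)-s['eef_pos'])/n
    y0=np.degrees(s['tcp_rot'][2]); t=-(yawdeg-y0)/n
    Rd=Ro.from_euler('xyz',[np.pi,0,np.radians(yawdeg)]) # desired (upright)
    e=(Ro.from_euler('z',y0,degrees=True)*Ro.from_euler('x',np.pi)).inv()
    tl=(R.inv()*(Ro.from_euler('z',y0,degrees=True)*Ro.from_euler('x',np.pi))).as_rotvec(degrees=True)/n
    out=[]
    for i in range(n):
        v=Ro.from_euler('xyz',[np.pi,0,np.radians(y0-t*i)]).inv().apply(d)/40
        out.append(f"{grip} "+" ".join(f"{x:.2f}" for x in v)+f" {tl[0]:.1f} {tl[1]:.1f} {t:.1f}")
    print("; ".join(out))
E
python3 - <<'E'
from rig import r
from h import *
s=r.sense()
plan(s,(581,93,270),106,18)
E
```

```text
-1 -0.74 -0.51 -0.09 -0.0 0.0 3.2; -1 -0.76 -0.47 -0.09 -0.0 0.0 3.2; -1 -0.79 -0.43 -0.09 -0.0 0.0 3.2; -1 -0.81 -0.38 -0.09 -0.0 0.0 3.2; -1 -0.83 -0.34 -0.09 -0.0 0.0 3.2; -1 -0.85 -0.29 -0.09 -0.0 0.0 3.2; -1 -0.86 -0.24 -0.09 -0.0 0.0 3.2; -1 -0.88 -0.20 -0.09 -0.0 0.0 3.2; -1 -0.89 -0.15 -0.09 -0.0 0.0 3.2; -1 -0.89 -0.10 -0.09 -0.0 0.0 3.2; -1 -0.90 -0.05 -0.09 -0.0 0.0 3.2; -1 -0.90 0.00 -0.09 -0.0 0.0 3.2; -1 -0.90 0.05 -0.09 -0.0 0.0 3.2; -1 -0.89 0.10 -0.09 -0.0 0.0 3.2; -1 -0.89 0.15 -0.09 -0.0 0.0 3.2; -1 -0.88 0.20 -0.09 -0.0 0.0 3.2; -1 -0.86 0.25 -0.09 -0.0 0.0 3.2; -1 -0.85 0.30 -0.09 -0.0 0.0 3.2
```

move_arm(series="-1 -0.74 -0.51 -0.2 0 0 3.2; -1 -0.76 -0.47 -0.2 0 0 3.2; -1 -0.79 -0.43 -0.2 0 0 3.2; -1 -0.81 -0.38 -0.2 0 0 3.2; -1 -0.83 -0.34 -0.2 0 0 3.2; -1 -0.85 -0.29 -0.2 0 0 3.2; -1 -0.86 -0.24 -0.2 0 0 3.2; -1 -0.88 -0.2 -0.2 0 0 3.2; -1 -0.89 -0.15 0 0 0 3.2; -1 -0.89 -0.1 0 0 0 3.2; -1 -0.9 -0.05 0 0 0 3.2; -1 -0.9 0 0 0 0 3.2; -1 -0.9 0.05 0 0 0 3.2; -1 -0.89 0.1 0 0 0 3.2; -1 -0.89 0.15 0 0 0 3.2; -1 -0.88 0.2 0 0 0 3.2; -1 -0.86 0.25 0 0 0 3.2; -1 -0.85 0.3 0 0 0 3.2")

```text
clock: 2.4
eef_pos: [581.7, 69.6, 267.2]
tcp_rot: [-3.137, 0.003, 1.818]
contact_force: [-0.1, -0.2, -0.0]
opening: 0.998
```

move_arm(series="-1 0.25 0 0.65 0 0 0; -1 0.25 0 0.65 0 0 0; -1 0 0 0 0 0 0; -1 0 0 0 0 0 0")

```text
clock: 2.9
eef_pos: [578.4, 86.1, 214.2]
tcp_rot: [-3.137, 0.004, 1.814]
contact_force: [-0.4, -0.5, -0.2]
opening: 1.003
```

```bash
python3 - <<'E'
from rig import r,vision
from h import *
import pickle
s=r.sense();p=vision.camera_params("wrist");f=vision.grab_frame("wrist")[:,:,::-1]
pickle.dump((s,p,f),open("w1.pkl","wb"))
print(s['eef_pos'],s['tcp_rot'],s['qpos'][5])
c=proj(p,(561,162,185));print(c,p['position'])
u,v=int(c[0]),int(c[1]);x=max(0,min(u-70,420));y=max(0,min(v-52,315));print(x,y)
cv2.imwrite("pics/w1.png",cv2.resize(f[y:y+105,x:x+140],None,fx=5.5,fy=5.5,interpolation=cv2.INTER_CUBIC))
E
```

```text
[578.37286664  86.07886091 214.19659092] [-3.13734729  0.00423291  1.81358114] -0.09262286753640728
[286.6681058  105.36117254] [561.69952992 156.77251757 382.5446088 ]
216 53
```

View pics/w1.png

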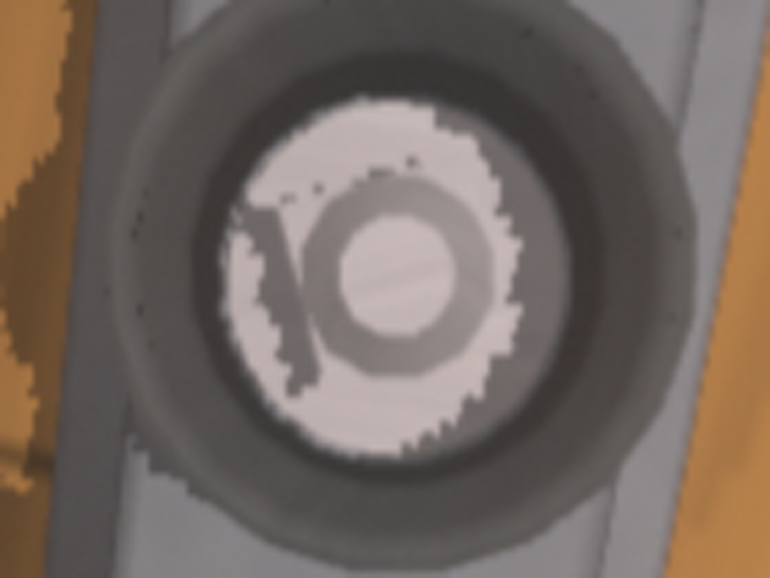

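The wrist view is looking straight down the tube. The pilot's top circle is centred at crop (397,276). A stub edge runs (278,205) to (318,370), and its upper edge runs (285,200) to (412,162), so the stub is turned about 15° in the image. The mouth rim spans columns 115–695.

```bash
python3 - <<'E'
import pickle
from h import *
s,p,f=pickle.load(open("w1.pkl","rb"))
P=lambda x,y:(216+(x+.5)/5.5-.5,53+(y+.5)/5.5-.5)
print('pilot',onplane(p,*P(397,276),181),'base',onplane(p,*P(397,276),175))
for a,b in(((278,205),(318,370)),((285,200),(412,162))):
    d=onplane(p,*P(*b),168)-onplane(p,*P(*a),168); print('edge',np.degrees(np.arctan2(d[1],d[0]))%90,np.linalg.norm(d))
# mouth rim by left/right/bottom 
g=[onplane(p,*P(*q),190)[:2] for q in((115,240),(695,240),(397,568))]
A=np.array([[2*x,2*y,1] for x,y in g]);c=np.linalg.solve(A,[x*x+y*y for x,y in g]);print('rim',c[:2],np.sqrt(c[2]+c[:2]@c[:2]))
# head edges direction
for a,b in(((125,420),(105,570)),((767,20),(668,577)),((610,490),(595,577))):
    d=onplane(p,*P(*b),150)-onplane(p,*P(*a),150); print('head',np.degrees(np.arctan2(d[1],d[0]))%90)
# hint: where rest would be
E
```

```text
pilot [561.27254309 163.71185897 181.        ] base [561.25983166 163.91844375 175.        ]
edge 27.483260319242014 18.94908982941885
edge 29.53262021859021 15.219532090155294
rim [562.07641958 163.58960708] 30.475319423953213
head 3.7975959295528696
head 6.365648014250922
head 6.031907524790213
```

```bash
python3 - <<'E'
from rig import r
from h import *
plan(r.sense(),(589,-215,215),124.3,9)
E
```

```text
-1 -0.82 -0.17 -0.00 -0.0 0.0 -2.3; -1 -0.81 -0.20 -0.00 -0.0 0.0 -2.3; -1 -0.80 -0.24 -0.00 -0.0 0.0 -2.3; -1 -0.79 -0.27 -0.00 -0.0 0.0 -2.3; -1 -0.78 -0.30 -0.00 -0.0 0.0 -2.3; -1 -0.77 -0.33 -0.00 -0.0 0.0 -2.3; -1 -0.76 -0.36 -0.00 -0.0 0.0 -2.3; -1 -0.74 -0.39 -0.00 -0.0 0.0 -2.3; -1 -0.72 -0.42 -0.00 -0.0 0.0 -2.3
```

move_arm(series="-1 -0.82 -0.17 0 0 0 -2.3; -1 -0.81 -0.2 0 0 0 -2.3; -1 -0.8 -0.24 0 0 0 -2.3; -1 -0.79 -0.27 0 0 0 -2.3; -1 -0.78 -0.3 0 0 0 -2.3; -1 -0.77 -0.33 0 0 0 -2.3; -1 -0.76 -0.36 0 0 0 -2.3; -1 -0.74 -0.39 0 0 0 -2.3; -1 -0.72 -0.42 0 0 0 -2.3; -1 0 0 0 0 0 0; -1 0 0 0 0 0 0")

```text
clock: 4.32
eef_pos: [597.4, -226.0, 229.9]
tcp_rot: [3.134, 0.016, 2.188]
contact_force: [0.5, 0.2, -0.9]
opening: 1.0
```

```bash
python3 - <<'E'
from rig import r,vision
from h import *
import pickle
s=r.sense();p=vision.camera_params("wrist");f=vision.grab_frame("wrist")[:,:,::-1]
pickle.dump((s,p,f),open("w2.pkl","wb"))
print(s['eef_pos'],s['tcp_rot'],s['qpos'][[0,5]])
c=proj(p,(549,-156,122));print(c,proj(p,(595,-224,121)),p['position'])
cv2.imwrite("pics/w2.png",cv2.resize(f[:,140:420][:210],None,fx=2.8,fy=2.8,interpolation=cv2.INTER_CUBIC))
E
```

```text
[ 597.39257619 -225.99478452  229.91418923] [3.13386664 0.01606219 2.18802983] [-0.3625438  -0.97885214]
[284.24001777  97.05977206] [282.19544784 193.6452973 ] [ 553.38887101 -165.78596377  397.38577734]
```

View pics/w2.png

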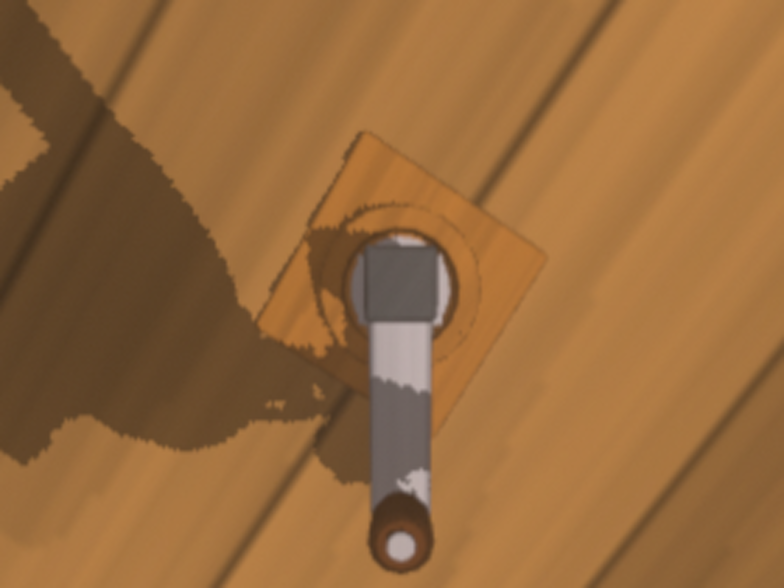

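The wrist view has the crank from above: hub top centred at crop (402,285), arm edges at columns 371 and 431, and grip cap at (400,546).

```bash
python3 - <<'E'
import pickle
from rig import r
from h import *
s,p,f=pickle.load(open("w2.pkl","rb"))
P=lambda x,y:(140+(x+.5)/2.8-.5,(y+.5)/2.8-.5)
h=onplane(p,*P(402,284),122);g=onplane(p,*P(400,546),122)
print(h,g,np.linalg.norm(h-g),np.degrees(np.arctan2(*(g-h)[[1,0]])))
for a,b in(((371,330),(371,500)),((432,330),(430,500))):
    d=onplane(p,*P(*b),80)-onplane(p,*P(*a),80); print(np.degrees(np.arctan2(d[1],d[0])))
for q in((363,131),(547,257),(260,325)): print('rest',onplane(p,*P(*q),10))
E
```

```text
[ 550.16079052 -159.04540766  122.        ] [ 595.65068657 -224.39433972  122.        ] 79.62294621571864 -55.15792563525017
-55.28123230594801
-54.831578222701
rest [ 503.07343841 -118.33246157   10.        ]
rest [ 591.33171119 -113.17166783   10.        ]
rest [ 509.76068557 -204.00022905   10.        ]
```

```bash
python3 - <<'E'
from rig import r
from h import *
plan(r.sense(),(550.2,-159,150),124.9,4)
E
```

```text
-1 0.51 0.00 0.50 0.1 0.2 0.1; -1 0.51 0.00 0.50 0.1 0.2 0.1; -1 0.51 -0.00 0.50 0.1 0.2 0.1; -1 0.51 -0.00 0.50 0.1 0.2 0.1
```

move_arm(series="-1 0.51 0 0.5 0.1 0.2 0.1; -1 0.51 0 0.5 0.1 0.2 0.1; -1 0.51 0 0.5 0.1 0.2 0.1; -1 0.51 0 0.5 0.1 0.2 0.1; -1 0 0 0 0 0 0; -1 0 0 0 0 0 0")

```text
clock: 5.12
eef_pos: [552.0, -153.7, 150.2]
tcp_rot: [3.138, 0.005, 2.186]
contact_force: [0.3, 0.8, 0.1]
opening: 1.0
```

```bash
python3 - <<'E'
from rig import r
from h import *
s=r.sense();print(s['eef_pos'],s['tcp_rot'],np.degrees(s['tcp_rot'][2]),s['contact_force'])
plan(s,(550.2,-159,87),124.9,4)
E
```

```text
[ 552.03624641 -153.65397948  150.17703077] [3.13781314 0.00544696 2.18576181] 125.23492697482499 [0.33691444 0.80336623 0.06292095]
-1 -0.02 -0.03 0.39 0.1 0.1 0.1; -1 -0.02 -0.03 0.39 0.1 0.1 0.1; -1 -0.02 -0.03 0.39 0.1 0.1 0.1; -1 -0.02 -0.03 0.39 0.1 0.1 0.1
```

move_arm(series="-1 -0.04 -0.06 0 0.1 0.1 0.1; -1 -0.04 -0.06 0 0.1 0.1 0.1; -1 -0.01 0 0.4 0.1 0.1 0.1; -1 0 0 0.4 0 0 0; -1 0 0 0.4 0 0 0; -1 0 0 0.36 0 0 0; -1 0 0 0 0 0 0; -1 0 0 0 0 0 0")

```text
clock: 6.12
eef_pos: [551.4, -161.3, 83.8]
tcp_rot: [-3.14, 0.001, 2.179]
contact_force: [0.6, -0.6, -0.0]
opening: 1.0
```

```bash
python3 - <<'E'
from rig import r
from h import *
s=r.sense();print(s['eef_pos'],s['tcp_rot'],np.degrees(s['tcp_rot'][2]),s['contact_force'])
plan(s,(550.2,-159,87),124.9,1)
E
```

```text
[ 551.3587713  -161.27705877   83.83446477] [-3.14035472e+00  8.67647668e-04  2.17909062e+00] 124.8526959004817 [ 0.56214784 -0.55545519 -0.03319941]
-1 0.06 0.01 -0.08 -0.1 0.0 -0.0
```

move_arm(series="-1 0.06 0.01 -0.08 0 0 0; -1 0 0 0 0 0 0; 1 0 0 0 0 0 0; 1 0 0 0 0 0 0; 1 0 0 0 0 0 0; 1 0 0 0 0 0 0; 1 0 0 0 0 0 0; 1 0 0 0 0 0 0; 1 0 0 0 0 0 0; 1 0 0 0 0 0 0", grip_force=90)

```text
clock: 7.38
eef_pos: [551.5, -159.4, 89.5]
tcp_rot: [3.141, 0.004, 2.179]
contact_force: [-0.3, -0.3, 1.9]
opening: 0.22
```

move_arm(series="1 0 0 -0.2 0 0 0; 1 0 0 -0.5 0 0 0; 1 0 0 -0.9 0 0 0; 1 0 0 -0.9 0 0 0; 1 0 0 -0.9 0 0 0; 1 0 0 -0.9 0 0 0; 1 0 0 -0.9 0 0 0; 1 0 0 -0.4 0 0 0; 1 0 0 0 0 0 0; 1 0 0 0 0 0 0")

```text
clock: 8.62
eef_pos: [546.6, -157.2, 315.8]
tcp_rot: [-3.135, -0.006, 2.179]
contact_force: [-0.0, -0.7, -4.1]
opening: 0.219
```

```bash
python3 - <<'E'
from rig import r,vision
from h import *
s=r.sense();print(s['eef_pos'],s['tcp_rot'],np.degrees(s['tcp_rot'][2]),s['contact_force'],s['wrist_torque'],s['opening'],s['qpos'])
f=[vision.grab_frame(n)[:,:,::-1] for n in("scene","side","wrist")]
for n,x in zip("abc",f): cv2.imwrite(f"pics/l{n}.png",x)
out=[]
for x,n in((f[0],"scene"),(f[1],"side")):
    u,v=map(int,proj(vision.camera_params(n),s['eef_pos'])); c=x[max(0,v-75):max(0,v-75)+150,u-67:u+67]; out.append(cv2.resize(c,(400,450),interpolation=cv2.INTER_CUBIC)); print(u-67,max(0,v-75))
cv2.imwrite("pics/l.png",np.hstack(out))
E
```

```text
[ 546.64172128 -157.18514017  315.81675932] [-3.13494974 -0.00648079  2.17924691] 124.86165046623569 [-0.02752852 -0.68791351 -4.0923726 ] [0.01536857 0.07179385 0.03106899] 0.21918961965012257 [-2.81923961e-01  1.82869799e-01  1.61232858e+00 -1.11210988e-03
  1.35561113e+00 -8.90153597e-01]
138 73
246 46
```

View pics/l.png

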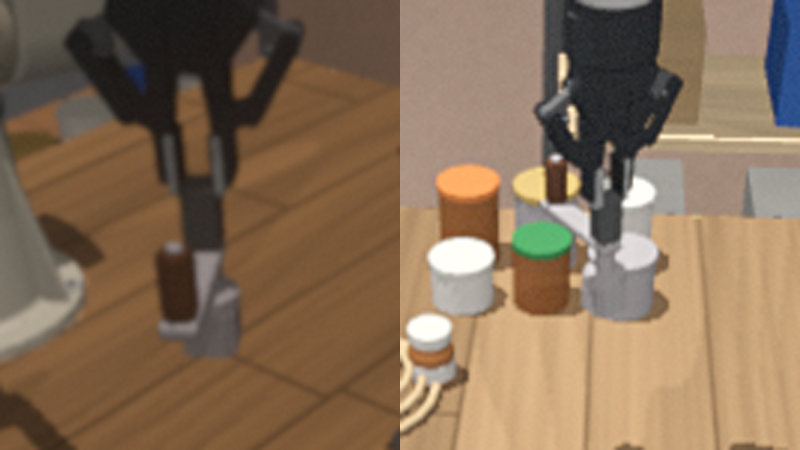

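The crank is held upright. The fingers appear to be high on the hub, so I'll check how deep the grasp is.

```bash
python3 - <<'E'
from rig import vision
from h import *
T=np.array([546.6,-157.2,315.8]);d=np.array([np.cos(np.radians(-55.1)),np.sin(np.radians(-55.1)),0])*80
for n,o,k in(("scene",(138,73),0),("side",(246,46),400)):
    p=vision.camera_params(n)
    for nm,X in(("tcp",T),("hubtop",T+[0,0,32]),("griptop",T+d+[0,0,32]),("hubbot",T-[0,0,10]),("under",T-[0,0,79.5])):
        u=proj(p,X); print(n,nm,k+(u[0]-o[0])*2.985,(u[1]-o[1])*3)
E
```

```text
scene tcp 202.54500795740537 227.4543893071238
scene hubtop 197.388254240022 178.11439894373865
scene griptop 170.62695228359263 242.91818060642902
scene hubbot 204.12337715409114 242.4253835340131
scene under 214.66195240619479 340.90075645121
side tcp 602.9181937965509 226.5068709797802
side hubtop 604.5461151072952 193.0001279606969
side griptop 554.2630378694615 155.11308083692936
side hubbot 602.4221972570144 236.6982037740869
side under 599.1325338319028 304.08715626912624
```

```bash
python3 - <<'E'
import cv2,numpy as np
a=cv2.imread("pics/la.png");b=cv2.imread("pics/lb.png");c=cv2.imread("pics/lc.png")
z=lambda i,x,y,w,h:cv2.resize(i[y:y+h,x:x+w],(400,450),interpolation=cv2.INTER_CUBIC)
g=lambda i:np.clip(255*(i/255.)**.5,0,255).astype(np.uint8)
cv2.imwrite("pics/l2.png",np.hstack([g(z(a,180,110,53,60)),g(z(b,288,85,53,60))]))
E
```

```text
(no output)
```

View pics/l2.png

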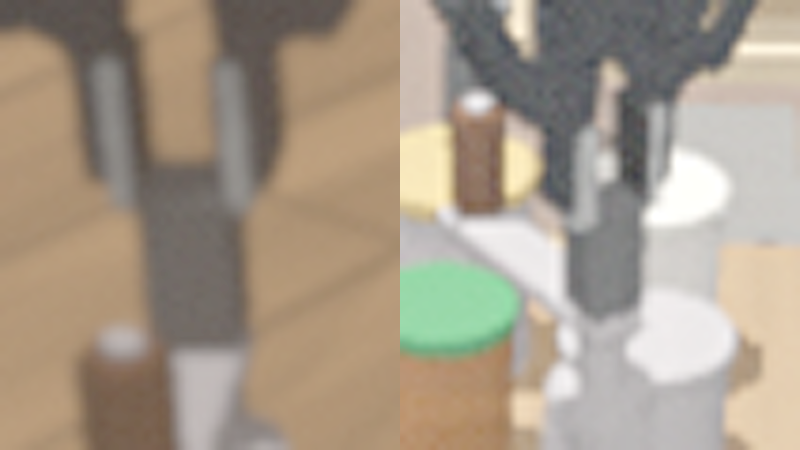

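The gripper holds only about the top 10 mm of the hub, but the crank sits as expected (the grip top matches in both views). That's good enough for fitting; I'll regrasp deeper before winding. Next is the crank's in-hand offset from the grip cap, and the plan for the move over the press.

```bash
python3 - <<'E'
from rig import r,vision
from h import *
s=r.sense();p=vision.camera_params("wrist");f=cv2.imread("pics/lc.png")
R=Ro.from_euler('xyz',s['tcp_rot'])
X=s['eef_pos']+R.apply([-80,0,-32]);u=proj(p,X);print(u)
a,b=int(u[0]),int(u[1]);x0,y0=a-35,b-35
c=f[max(y0,0):b+35,x0:a+35]
hsv=cv2.cvtColor(c,cv2.COLOR_BGR2HSV);m=((hsv[...,2]>110)&(hsv[...,1]<60)).astype(np.uint8)
n,l,st,ce=cv2.connectedComponentsWithStats(m)
for i in range(1,n):
    if st[i,4]>15:
        q=ce[i]+[x0,max(y0,0)]; w=onplane(p,*q,X[2]); print(q,st[i],R.inv().apply(w-s['eef_pos']))
plan(s,(561.4,163.7,316),208.5,10,1)
cv2.imwrite("pics/c.png",cv2.resize(c,None,fx=6,fy=6))
E
```

```text
[283.83952368 403.62947921]
1 0.64 0.49 -0.00 -0.0 -0.0 -8.4; 1 0.56 0.58 -0.00 -0.0 -0.0 -8.4; 1 0.47 0.65 -0.00 -0.0 -0.0 -8.4; 1 0.37 0.71 -0.00 -0.0 -0.0 -8.4; 1 0.26 0.76 -0.00 -0.0 -0.0 -8.4; 1 0.15 0.79 -0.00 -0.0 -0.0 -8.4; 1 0.03 0.80 -0.00 -0.0 -0.0 -8.4; 1 -0.08 0.80 -0.00 -0.0 -0.0 -8.4; 1 -0.20 0.78 -0.00 -0.0 -0.0 -8.4; 1 -0.31 0.74 -0.00 -0.0 -0.0 -8.4
```

move_arm(series="1 0.64 0.49 0 0 0 -8.4; 1 0.56 0.58 0 0 0 -8.4; 1 0.47 0.65 0 0 0 -8.4; 1 0.37 0.71 0 0 0 -8.4; 1 0.26 0.76 0 0 0 -8.4; 1 0.15 0.79 0 0 0 -8.4; 1 0.03 0.8 0 0 0 -8.4; 1 -0.08 0.8 0 0 0 -8.4; 1 -0.2 0.78 0 0 0 -8.4; 1 -0.31 0.74 0 0 0 -8.4; 1 0 0 0 0 0 0; 1 0 0 0 0 0 0")

```text
clock: 10.28
eef_pos: [550.6, 173.0, 304.7]
tcp_rot: [3.129, -0.022, -2.592]
contact_force: [0.6, -0.0, -3.9]
opening: 0.216
```

```bash
cat > st.py <<'E'
from rig import r
from h import *
import sys
s=r.sense();print('t',s['clock'],s['eef_pos'].round(1),s['tcp_rot'].round(4),'yaw',np.degrees(s['tcp_rot'][2]).round(2)%360,'F',s['contact_force'].round(1),'M',s['wrist_torque'].round(2),'op',round(float(s['opening']),3),'q6',np.degrees(s['qpos'][5]).round(1),'q',s['qpos'].round(2))
if len(sys.argv)>1:
    a=[float(x) for x in sys.argv[1:]]
    y0=np.degrees(s['tcp_rot'][2]); yaw=y0+((a[3]-y0+180)%360-180)
    plan(s,a[:3],yaw,int(a[4]),a[5])
E
python3 st.py 561.4 163.7 285 208.5 3 1
```

```text
t 10.275 [550.6 173.  304.7] [ 3.1287 -0.0222 -2.5916] yaw 211.51 F [ 0.6 -0.  -3.9] M [-0.02  0.01  0.01] op 0.216 q6 -104.6 q [ 0.3   0.21  1.6   0.01  1.35 -1.82]
1.0 -0.04 -0.11 0.16 0.2 -0.4 1.0; 1.0 -0.04 -0.11 0.16 0.2 -0.4 1.0; 1.0 -0.04 -0.11 0.16 0.2 -0.4 1.0
```

move_arm(series="1 -0.06 -0.11 0.1 0.2 -0.4 1; 1 -0.06 -0.11 0.1 0.2 -0.4 1; 1 -0.05 -0.11 0.1 0.2 -0.4 1; 1 0 0 0 0 0 0; 1 0 0 0 0 0 0")

```text
clock: 10.9
eef_pos: [563.8, 161.7, 290.9]
tcp_rot: [3.141, -0.001, -2.653]
contact_force: [0.0, -0.3, -4.5]
opening: 0.217
```

```bash
python3 st.py 562.3 164.2 285 208.5 2 1; python3 - <<'E'
from rig import r,vision
from h import *
s=r.sense()
T=s['eef_pos'];y=s['tcp_rot'][2];tx=np.array([np.cos(y),np.sin(y),0])
out=[]
for n in("scene","side"):
    p=vision.camera_params(n);f=vision.grab_frame(n)[:,:,::-1]
    u=proj(p,(561.4,163.7,200)).astype(int);x,yy=u[0]-32,u[1]-43;print(n,x,yy)
    c=f[yy:yy+72,x:x+64];c=np.clip(255*(c/255.)**.6,0,255).astype(np.uint8)
    out.append(cv2.resize(c,(400,450),interpolation=cv2.INTER_CUBIC))
    for nm,X in(("under",T+tx-[0,0,79.5]),("shoulder",T+tx-[0,0,79.5-60]),("mouth",(561.4,163.7,190)),("cap",T-79*tx+[0,0,32])):
        print(nm,((proj(p,X)-[x,yy])*6.25).round(1))
cv2.imwrite("pics/p1.png",np.hstack(out))
E
```

```text
t 10.9 [563.8 161.7 290.9] [ 3.1409e+00 -1.5000e-03 -2.6534e+00] yaw 207.97 F [ 0.  -0.3 -4.5] M [-0.01  0.04  0.03] op 0.217 q6 -102.1 q [ 0.28  0.22  1.62  0.    1.3  -1.78]
1.0 0.00 0.04 0.07 0.0 -0.0 -0.3; 1.0 0.00 0.04 0.07 0.0 -0.0 -0.3
scene 277 101
under [205.6 248.1]
shoulder [211.7 101.7]
mouth [203.6 294.7]
cap [440.  -17.3]
side 270 199
under [199.2 246.1]
shoulder [203.5 122.4]
mouth [201.9 292.8]
cap [-24.4  75.9]
```

View pics/p1.png

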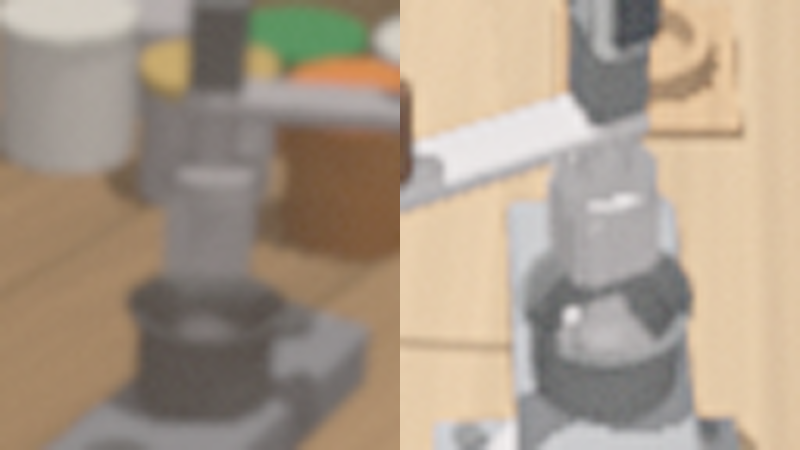

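The crank's underside (scene crop 168–252, side crop 553–660) is centred over the mouth to within about a millimetre. Now a gentle descent.

move_arm(series="1 0 0.05 0.15 0 0 -0.5; 1 0 0 0.15 0 0 0; 1 0 0 0.15 0 0 0; 1 0 0 0.15 0 0 0; 1 0 0 0 0 0 0; 1 0 0 0 0 0 0")

```text
clock: 11.75
eef_pos: [562.5, 164.1, 265.0]
tcp_rot: [3.141, -0.002, -2.643]
contact_force: [0.5, -0.3, -3.4]
opening: 0.219
```

```bash
python3 st.py 562.6 163.8 256 208.5 2 1
```

```text
t 11.75 [562.5 164.1 265. ] [ 3.1407e+00 -1.8000e-03 -2.6430e+00] yaw 208.57 F [ 0.5 -0.3 -3.4] M [-0.01  0.02  0.01] op 0.219 q6 -102.5 q [ 0.28  0.24  1.65  0.    1.25 -1.79]
1.0 0.00 -0.00 0.11 0.0 -0.1 0.0; 1.0 0.00 -0.00 0.11 0.0 -0.1 0.0
```

move_arm(series="1 0 0 0.06 0 0 0; 1 0 0 0.06 0 0 0; 1 0 0 0.06 0 0 0; 1 0 0 0 0 0 0")

```text
clock: 12.25
eef_pos: [562.7, 164.2, 257.7]
tcp_rot: [3.141, -0.001, -2.643]
contact_force: [0.2, 0.6, -4.4]
opening: 0.214
```

```bash
python3 st.py
```

```text
t 12.25 [562.7 164.2 257.7] [ 3.1409e+00 -1.1000e-03 -2.6430e+00] yaw 208.57 F [ 0.2  0.6 -4.4] M [-0.03 -0.01  0.01] op 0.214 q6 -102.5 q [ 0.28  0.25  1.66  0.    1.24 -1.79]
```

move_arm(series="1 0 0 0.04 0 0 0; 1 0 0 0.04 0 0 0; 1 0 0 0.04 0 0 0; 1 0 0 0 0 0 0")

```text
clock: 12.75
eef_pos: [562.7, 164.4, 252.7]
tcp_rot: [3.141, -0.001, -2.643]
contact_force: [-1.0, 0.5, -5.2]
opening: 0.214
```

```bash
python3 st.py
```

```text
t 12.75 [562.7 164.4 252.7] [ 3.1405e+00 -8.0000e-04 -2.6431e+00] yaw 208.56 F [-1.   0.5 -5.2] M [ 0.1   0.06 -0.04] op 0.214 q6 -102.5 q [ 0.28  0.25  1.66  0.    1.23 -1.79]
```

move_arm(series="1 0 0 0.04 0 0 0; 1 0 0 0.04 0 0 0; 1 0 0 0 0 0 0")

```text
clock: 13.12
eef_pos: [562.7, 164.4, 249.3]
tcp_rot: [3.141, -0.001, -2.643]
contact_force: [0.8, 0.5, -4.4]
opening: 0.216
```

```bash
python3 st.py
```

```text
t 13.125 [562.7 164.4 249.3] [ 3.1405e+00 -9.0000e-04 -2.6431e+00] yaw 208.56 F [ 0.8  0.5 -4.4] M [ 0.1   0.06 -0.01] op 0.216 q6 -102.5 q [ 0.28  0.25  1.67  0.    1.22 -1.79]
```

It's sliding over the stub without resistance.

move_arm(series="1 0 0 0.05 0 0 0; 1 0 0 0.05 0 0 0; 1 0 0 0.05 0 0 0; 1 0 0 0.05 0 0 0; 1 0 0 0 0 0 0")

```text
clock: 13.75
eef_pos: [562.6, 164.4, 240.6]
tcp_rot: [3.14, -0.001, -2.643]
contact_force: [0.4, -0.6, -4.7]
opening: 0.215
```

```bash
python3 st.py
```

```text
t 13.75 [562.6 164.4 240.6] [ 3.1405e+00 -1.1000e-03 -2.6430e+00] yaw 208.57 F [ 0.4 -0.6 -4.7] M [ 0.09  0.09 -0.01] op 0.215 q6 -102.5 q [ 0.28  0.26  1.68  0.    1.2  -1.79]
```

move_arm(series="1 0 0 0.04 0 0 0; 1 0 0 0.04 0 0 0; 1 0 0 0.02 0 0 0; 1 0 0 0 0 0 0")

```text
clock: 14.25
eef_pos: [562.7, 164.4, 236.4]
tcp_rot: [3.14, -0.001, -2.643]
contact_force: [-1.1, -0.1, -4.8]
opening: 0.215
```

```bash
python3 st.py
```

```text
t 14.25 [562.7 164.4 236.4] [ 3.1405e+00 -9.0000e-04 -2.6431e+00] yaw 208.56 F [-1.1 -0.1 -4.8] M [ 0.08  0.05 -0.03] op 0.215 q6 -102.5 q [ 0.28  0.26  1.68  0.    1.2  -1.79]
```

move_arm(series="1 0 0 0.02 0 0 0; 1 0 0 0.02 0 0 0; 1 0 0 0.02 0 0 0; 1 0 0 0 0 0 0")

```text
clock: 14.75
eef_pos: [563.0, 164.5, 234.6]
tcp_rot: [3.141, 0.0, -2.643]
contact_force: [-0.6, 1.2, -3.0]
opening: 0.22
```

```bash
python3 st.py
```

```text
t 14.75 [563.  164.5 234.6] [ 3.1408e+00  1.0000e-04 -2.6431e+00] yaw 208.56 F [-0.6  1.2 -3. ] M [ 0.14  0.14 -0.04] op 0.22 q6 -102.5 q [ 0.28  0.27  1.69  0.    1.19 -1.79]
```

Home height is reached (234.6 mm against a predicted 234.5). I'll release, centre on the axis, and regrasp deeper.

move_arm(series="-0.2 0 0 0 0 0 0; -0.2 0 0 0 0 0 0; -0.2 0 0 0 0 0 0; -0.2 0 0 0 0 0 0")

```text
clock: 15.25
eef_pos: [564.1, 164.6, 235.7]
tcp_rot: [-3.141, 0.003, -2.643]
contact_force: [0.0, 0.9, 0.3]
opening: 0.601
```

```bash
python3 st.py 562 164 225 208.5 3 -0.2
```

```text
t 15.25 [564.1 164.6 235.7] [-3.1415e+00  2.7000e-03 -2.6430e+00] yaw 208.57 F [0.  0.9 0.3] M [0.06 0.01 0.  ] op 0.601 q6 -102.5 q [ 0.28  0.27  1.68  0.    1.19 -1.79]
-0.2 0.02 0.00 0.09 -0.0 0.1 0.0; -0.2 0.02 0.00 0.09 -0.0 0.1 0.0; -0.2 0.02 0.00 0.09 -0.0 0.1 0.0
```

move_arm(series="-0.2 0.02 0 0.09 0 0.1 0; -0.2 0.02 0 0.09 0 0.1 0; -0.2 0.02 0 0.08 0 0.1 0; -0.2 0 0 0 0 0 0; 1 0 0 0 0 0 0; 1 0 0 0 0 0 0; 1 0 0 0 0 0 0; 1 0 0 0 0 0 0; 1 0 0 0 0 0 0; 1 0 0 0 0 0 0", grip_force=100)

```text
clock: 16.5
eef_pos: [562.0, 163.2, 224.8]
tcp_rot: [-3.141, -0.003, -2.643]
contact_force: [0.1, 0.5, 0.8]
opening: 0.227
```

```bash
python3 st.py; python3 - <<'E'
from rig import r,vision
from h import *
out=[]
for n in("scene","side"):
    p=vision.camera_params(n);f=vision.grab_frame(n)[:,:,::-1]
    cv2.imwrite(f"pics/s_{n}.png",f)
    u=proj(p,(561.4,163.7,215)).astype(int);x,yy=u[0]-36,u[1]-40
    c=f[yy:yy+81,x:x+72];c=np.clip(255*(c/255.)**.6,0,255).astype(np.uint8)
    k=400/72;out.append(cv2.resize(c,(400,450),interpolation=cv2.INTER_CUBIC))
    for nm,X in(("hubtop@267",(561.4,163.7,267)),("armbot@215",(561.4,163.7,215)),("mouth190",(561.4,163.7,190))): print(n,nm,((proj(p,X)-[x,yy])*k).round(1))
cv2.imwrite("pics/s1.png",np.hstack(out))
E
```

```text
t 16.5 [562.  163.2 224.8] [-3.1411e+00 -2.8000e-03 -2.6430e+00] yaw 208.57 F [0.1 0.5 0.8] M [-0.04  0.02 -0.01] op 0.227 q6 -102.5 q [ 0.28  0.27  1.7  -0.    1.17 -1.79]
scene hubtop@267 [210.1 114.1]
scene armbot@215 [205.4 226.6]
scene mouth190 [203.2 278.6]
side hubtop@267 [206.7 127.5]
side armbot@215 [203.2 222.7]
side mouth190 [201.7 265.8]
```

View pics/s1.png

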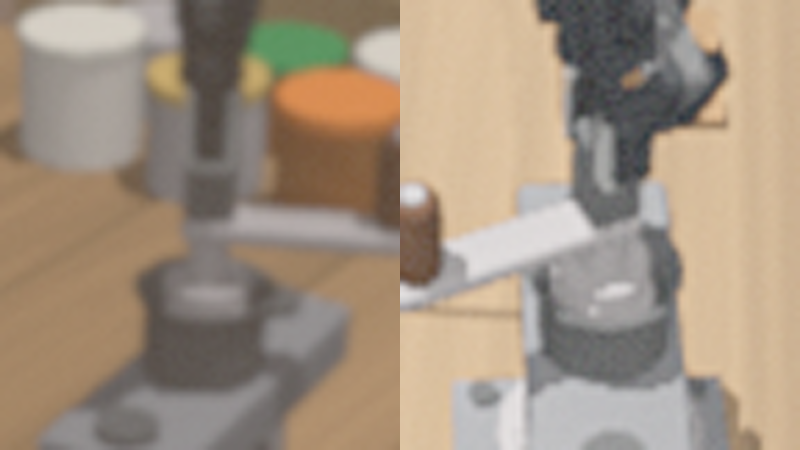

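The crank is seated, with its arm underside at the expected height in both views and the grasp deeper on the hub. Starting to wind.

move_arm(series="1 0 0 0 0 0 4; 1 0 0 0 0 0 6; 1 0 0 0 0 0 8; 1 0 0 0 0 0 8; 1 0 0 0 0 0 0", grip_force=115)

```text
clock: 17.23
eef_pos: [561.1, 163.9, 224.8]
tcp_rot: [-3.141, -0.004, -3.108]
contact_force: [-0.4, -1.1, 0.2]
opening: 0.224
```

```bash
python3 st.py 562 163.8 224.5 182.5 1 1
```

```text
t 17.225 [561.1 163.9 224.8] [-3.1408 -0.004  -3.1081] yaw 181.92 F [-0.4 -1.1  0.2] M [-0.07  0.01 -0.  ] op 0.224 q6 -75.8 q [ 0.28  0.27  1.7   0.    1.17 -1.32]
1.0 -0.02 -0.00 0.01 -0.0 -0.2 -0.6
```

move_arm(series="1 0 0 0 0 0 8; 1 0 0 0 0 0 8; 1 0 0 0 0 0 8; 1 0 0 0 0 0 8; 1 0 0 0 0 0 8; 1 0 0 0 0 0 8; 1 0 0 0 0 0 8; 1 0 0 0 0 0 8; 1 0 0 0 0 0 8; 1 0 0 0 0 0 8")

```text
clock: 18.48
eef_pos: [561.7, 163.7, 224.8]
tcp_rot: [-3.139, 0.001, 1.775]
contact_force: [-0.9, -0.6, -0.3]
opening: 0.221
```

```bash
python3 st.py 562 163.8 224.5 101 1 1
```

```text
t 18.475 [561.7 163.7 224.8] [-3.1389e+00  1.1000e-03  1.7750e+00] yaw 101.7 F [-0.9 -0.6 -0.3] M [-0.07  0.02  0.29] op 0.221 q6 4.5 q [ 0.28  0.27  1.7  -0.    1.17  0.08]
1.0 -0.00 0.01 0.01 -0.2 0.1 0.7
```

move_arm(series="1 0 0 0 0 0 8; 1 0 0 0 0 0 8; 1 0 0 0 0 0 8; 1 0 0 0 0 0 8; 1 0 0 0 0 0 8; 1 0 0 0 0 0 8; 1 0 0 0 0 0 8; 1 0 0 0 0 0 8; 1 0 0 0 0 0 6")

```text
clock: 19.6
eef_pos: [561.7, 163.2, 224.8]
tcp_rot: [3.14, 0.003, 0.549]
contact_force: [0.1, -0.5, 1.4]
opening: 0.226
```

```bash
python3 st.py 562 163.8 224.5 30 1 1
```

```text
t 19.6 [561.7 163.2 224.8] [3.14   0.0035 0.5487] yaw 31.44 F [ 0.1 -0.5  1.4] M [-0.04  0.06  0.24] op 0.226 q6 74.8 q [ 0.28  0.27  1.7  -0.    1.17  1.3 ]
1.0 0.01 -0.01 0.01 0.1 0.2 1.4
```

move_arm(series="1 0 0 0 0 0 5; 1 0 0 0 0 0 5; 1 0 0 0 0 0 5; 1 0 0 0 0 0 5; 1 0 0 0 0 0 5; 1 0 0 0 0 0 5")

```text
clock: 20.35
eef_pos: [561.5, 163.1, 224.8]
tcp_rot: [3.138, 0.002, 0.032]
contact_force: [-0.8, -0.0, 0.4]
opening: 0.224
```

```bash
python3 st.py 562 163.8 224.5 1 1 1
```

```text
t 20.35 [561.5 163.1 224.8] [3.1378e+00 2.4000e-03 3.1900e-02] yaw 1.83 F [-0.8 -0.   0.4] M [-0.1   0.02  0.34] op 0.224 q6 104.4 q [ 0.28  0.27  1.7  -0.    1.17  1.82]
1.0 0.01 -0.02 0.01 0.2 0.1 0.8
```

move_arm(series="1 0 0 0 0 0 5; 1 0 0 0 0 0 5; 1 0 0 0 0 0 5; 1 0 0 0 0 0 5; 1 0 0 0 0 0 5; 1 0 0 0 0 0 5")

```text
clock: 21.1
eef_pos: [561.3, 163.0, 224.8]
tcp_rot: [3.136, 0.0, -0.485]
contact_force: [-0.5, -0.7, 0.0]
opening: 0.222
```

```bash
python3 st.py 562 163.8 224.5 -28 1 1
```

```text
t 21.1 [561.3 163.  224.8] [ 3.1363e+00  1.0000e-04 -4.8450e-01] yaw 332.24 F [-0.5 -0.7  0. ] M [-0.1   0.11  0.26] op 0.222 q6 134.0 q [ 0.28  0.27  1.7  -0.    1.17  2.34]
1.0 0.01 -0.03 0.01 0.3 0.0 0.2
```

move_arm(series="1 0 0 0 0 0 5; 1 0 0 0 0 0 5; 1 0 0 0 0 0 5; 1 0 0 0 0 0 5; 1 0 0 0 0 0 5; 1 0 0 0 0 0 5")

```text
clock: 21.85
eef_pos: [561.1, 163.1, 224.8]
tcp_rot: [3.136, -0.003, -1.001]
contact_force: [-0.3, 0.4, 0.6]
opening: 0.222
```

```bash
python3 st.py
```

```text
t 21.85 [561.1 163.1 224.8] [ 3.1364e+00 -2.6000e-03 -1.0011e+00] yaw 302.64 F [-0.3  0.4  0.6] M [-0.06  0.14  0.3 ] op 0.222 q6 163.7 q [ 0.28  0.27  1.7  -0.    1.17  2.86]
```

Turned 266° so far with a steady load of about 0.3 N m and no stop yet. The wrist is near its range limit, so I'll release, rise, turn back half a turn and regrasp.

move_arm(series="-1 0 0 0 0 0 0; -1 0 0 0 0 0 0; -1 0 0 0 0 0 0; -1 0 0 0 0 0 0; -1 0 0 0 0 0 0; -1 0 0 0 0 0 0; -1 0 0 0 0 0 0; -1 0 0 -0.1 0 0 0; -1 0 0 -0.3 0 0 0; -1 0 0 -0.45 0 0 0; -1 0 0 -0.4 0 0 0")

```text
clock: 23.22
eef_pos: [561.1, 163.4, 277.6]
tcp_rot: [3.136, -0.002, -0.991]
contact_force: [-0.5, -0.2, -0.5]
opening: 0.997
```

move_arm(series="-1 0 0 0 0 0 -10; -1 0 0 0 0 0 -10; -1 0 0 0 0 0 -10; -1 0 0 0 0 0 -10; -1 0 0 0 0 0 -10; -1 0 0 0 0 0 -10; -1 0 0 0 0 0 -10; -1 0 0 0 0 0 -10; -1 0 0 0 0 0 -10; -1 0 0 0 0 0 -10; -1 0 0 0 0 0 -10; -1 0 0 0 0 0 -10; -1 0 0 0 0 0 -10; -1 0 0 0 0 0 -10; -1 0 0 0 0 0 -10; -1 0 0 0 0 0 -10; -1 0 0 0 0 0 -10; -1 0 0 0 0 0 -9; -1 0 0 0 0 0 0; -1 0 0 0 0 0 0")

```text
clock: 25.72
eef_pos: [567.6, 165.3, 306.0]
tcp_rot: [3.122, 0.012, 2.233]
contact_force: [0.8, 0.6, -0.4]
opening: 0.999
```

```bash
python3 st.py 561.6 163.6 225 122.6 5 -1; python3 - <<'E'
from rig import r,vision
from h import *
n="side";p=vision.camera_params(n);f=vision.grab_frame(n)[:,:,::-1]
u=proj(p,(561.4,163.7,215)).astype(int);x,yy=u[0]-60,u[1]-60
cv2.imwrite("pics/k1.png",cv2.resize(f[yy:yy+100,x:x+130],None,fx=5.5,fy=5.5,interpolation=cv2.INTER_CUBIC))
for nm,X in(("hubtop@267",(561.4,163.7,267)),("armbot@215",(561.4,163.7,215)),("mouth190",(561.4,163.7,190))): print(n,nm,((proj(p,X)-[x,yy])*5.5).round(1))
a=np.radians(122.6)
E
```

```text
t 25.725 [567.6 165.3 306. ] [3.1223 0.0117 2.2328] yaw 127.93 F [ 0.8  0.6 -0.4] M [-0.04  0.   -0.06] op 0.999 q6 -21.7 q [ 0.28  0.21  1.6  -0.    1.31 -0.38]
-1.0 0.01 -0.03 0.41 0.2 0.1 1.1; -1.0 0.01 -0.03 0.41 0.2 0.1 1.1; -1.0 0.01 -0.03 0.41 0.2 0.1 1.1; -1.0 0.01 -0.03 0.41 0.2 0.1 1.1; -1.0 0.01 -0.03 0.41 0.2 0.1 1.1
side hubtop@267 [336.6 236.2]
side armbot@215 [333.2 330.5]
side mouth190 [331.7 373.1]
```

View pics/k1.png

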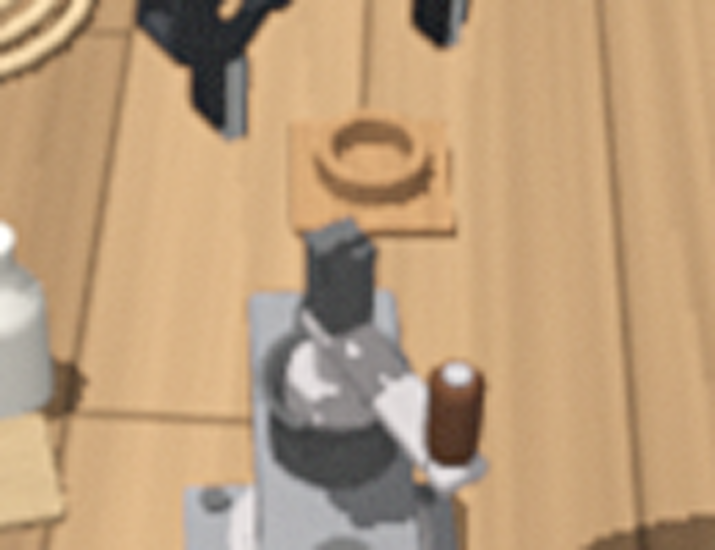

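The released crank stands upright and seated: hub top at (342,235), against (337,236) predicted for fully home. Its arm points about 122° as expected. Now down for the regrasp.

move_arm(series="-1 0.01 -0.03 0.3 0.2 0.1 1.1; -1 0.01 -0.03 0.3 0.2 0.1 1.1; -1 0.01 -0.03 0.3 0.2 0.1 1.1; -1 0.01 -0.03 0.3 0.2 0.1 1.1; -1 0.01 -0.03 0.3 0.2 0.1 1.1; -1 0 0 0 0 0 0")

```text
clock: 26.52
eef_pos: [561.0, 163.1, 240.1]
tcp_rot: [-3.14, 0.0, 2.127]
contact_force: [-0.2, -0.2, -0.0]
opening: 0.993
```

```bash
python3 st.py 561.6 163.6 225 122.6 3 -1
```

```text
t 26.525 [561.  163.1 240.1] [-3.1401e+00  4.0000e-04  2.1266e+00] yaw 121.84 F [-0.2 -0.2 -0. ] M [ 0.03 -0.05  0.02] op 0.993 q6 -15.7 q [ 0.28  0.26  1.68 -0.    1.2  -0.27]
-1.0 0.00 0.01 0.13 -0.0 0.0 -0.3; -1.0 0.00 0.01 0.13 -0.0 0.0 -0.3; -1.0 0.00 0.01 0.13 -0.0 0.0 -0.3
```

move_arm(series="-1 0 0.01 0.13 0 0 -0.3; -1 0 0.01 0.13 0 0 -0.3; -1 0 0.01 0.1 0 0 0; -1 0 0 0 0 0 0; 1 0 0 0 0 0 0; 1 0 0 0 0 0 0; 1 0 0 0 0 0 0; 1 0 0 0 0 0 0; 1 0 0 0 0 0 0; 1 0 0 0 0 0 0; 1 0 0 0 0 0 0; 1 0 0 0 0 0 0", grip_force=115)

```text
clock: 28.02
eef_pos: [562.6, 163.8, 226.7]
tcp_rot: [3.141, 0.001, 2.139]
contact_force: [-1.3, -0.5, 1.8]
opening: 0.22
```

move_arm(series="1 0 0 0 0 0 4; 1 0 0 0 0 0 5; 1 0 0 0 0 0 5; 1 0 0 0 0 0 5")

```text
clock: 28.52
eef_pos: [562.6, 163.5, 226.7]
tcp_rot: [3.141, 0.002, 1.799]
contact_force: [-1.6, -0.8, 1.3]
opening: 0.219
```

```bash
python3 st.py
```

```text
t 28.525 [562.6 163.5 226.7] [3.1412e+00 2.1000e-03 1.7985e+00] yaw 103.05 F [-1.6 -0.8  1.3] M [-0.21  0.22  0.23] op 0.219 q6 3.1 q [ 0.28  0.27  1.7  -0.    1.17  0.05]
```

move_arm(series="1 0 0 0 0 0 4; 1 0 0 0 0 0 4; 1 0 0 0 0 0 4; 1 0 0 0 0 0 4")

```text
clock: 29.02
eef_pos: [562.5, 163.2, 226.7]
tcp_rot: [3.141, 0.003, 1.511]
contact_force: [-2.2, -1.5, 2.3]
opening: 0.221
```

```bash
python3 st.py
```

```text
t 29.025 [562.5 163.2 226.7] [3.1407e+00 2.8000e-03 1.5109e+00] yaw 86.57 F [-2.2 -1.5  2.3] M [-0.16  0.28  0.29] op 0.221 q6 19.6 q [ 0.28  0.27  1.7  -0.    1.17  0.34]
```

Total is now about 302°, with the torque still at running load.

move_arm(series="1 0 0 0 0 0 4; 1 0 0 0 0 0 4; 1 0 0 0 0 0 4")

```text
clock: 29.4
eef_pos: [562.4, 162.9, 226.7]
tcp_rot: [3.14, 0.004, 1.297]
contact_force: [-1.9, -1.3, 1.8]
opening: 0.223
```

```bash
python3 st.py
```

```text
t 29.4 [562.4 162.9 226.7] [3.1401 0.0036 1.2969] yaw 74.31 F [-1.9 -1.3  1.8] M [-0.15  0.26  1.43] op 0.223 q6 31.9 q [ 0.28  0.27  1.7  -0.    1.18  0.56]
```

The torque has jumped to 1.43 N m at about 314°, so that's the stop. A small confirming turn next.

move_arm(series="1 0 0 0 0 0 3; 1 0 0 0 0 0 3; 1 0 0 0 0 0 0")

```text
clock: 29.78
eef_pos: [562.3, 162.8, 226.7]
tcp_rot: [3.138, 0.006, 1.199]
contact_force: [-1.3, -0.3, 1.7]
opening: 0.223
```

```bash
python3 st.py
```

```text
t 29.775 [562.3 162.8 226.7] [3.1385 0.0057 1.1985] yaw 68.67 F [-1.3 -0.3  1.7] M [-0.05  0.25  2.38] op 0.223 q6 37.7 q [ 0.28  0.27  1.7  -0.01  1.18  0.66]
```

Firm stop confirmed at 2.4 N m. I'll ease the torque, release and rise clear.

move_arm(series="1 0 0 0 0 0 -3; -1 0 0 0 0 0 0; -1 0 0 0 0 0 0; -1 0 0 0 0 0 0; -1 0 0 0 0 0 0; -1 0 0 0 0 0 0; -1 0 0 0 0 0 0; -1 0 0 0 0 0 0; -1 0 0 0 0 0 0; -1 0 0 -0.1 0 0 0; -1 0 0 -0.4 0 0 0; -1 0 0 -0.8 0 0 0; -1 0 0 -0.8 0 0 0; -1 0 0 -0.8 0 0 0; -1 -0.6 0 -0.6 0 0 0; -1 -0.6 0 0 0 0 0; -1 -0.6 0 0 0 0 0; -1 -0.6 0 0 0 0 0; -1 0 0 0 0 0 0; -1 0 0 0 0 0 0")

```text
clock: 32.28
eef_pos: [530.2, 68.9, 376.3]
tcp_rot: [3.136, 0.002, 1.249]
contact_force: [-0.3, 0.7, 0.2]
opening: 1.002
```

```bash
python3 st.py; python3 - <<'E'
from rig import r,vision
from h import *
out=[]
for n in("scene","side"):
    p=vision.camera_params(n);f=vision.grab_frame(n)[:,:,::-1]
    u=proj(p,(561.4,163.7,170)).astype(int);x,yy=u[0]-50,u[1]-62
    c=f[yy:yy+124,x:x+100];c=np.clip(255*(c/255.)**.6,0,255).astype(np.uint8)
    out.append(cv2.resize(c,(400,496),interpolation=cv2.INTER_CUBIC))
    for nm,X in(("hubtop@267",(561.4,163.7,267)),("mouth190",(561.4,163.7,190)),("lid90",(561.4,163.7,90))): print(n,nm,((proj(p,X)-[x,yy])*4).round(1))
cv2.imwrite("pics/f1.png",np.hstack(out))
E
```

```text
t 32.275 [530.2  68.9 376.3] [3.1357e+00 2.2000e-03 1.2489e+00] yaw 71.56 F [-0.3  0.7  0.2] M [ 0.   -0.   -0.01] op 1.002 q6 25.9 q [ 0.13  0.09  1.6  -0.    1.45  0.45]
scene hubtop@267 [207.3 102.2]
scene mouth190 [202.3 220.6]
scene lid90 [196.3 361.1]
side hubtop@267 [204.8 127.8]
side mouth190 [201.2 227.4]
side lid90 [197.1 340.3]
```

View pics/f1.png

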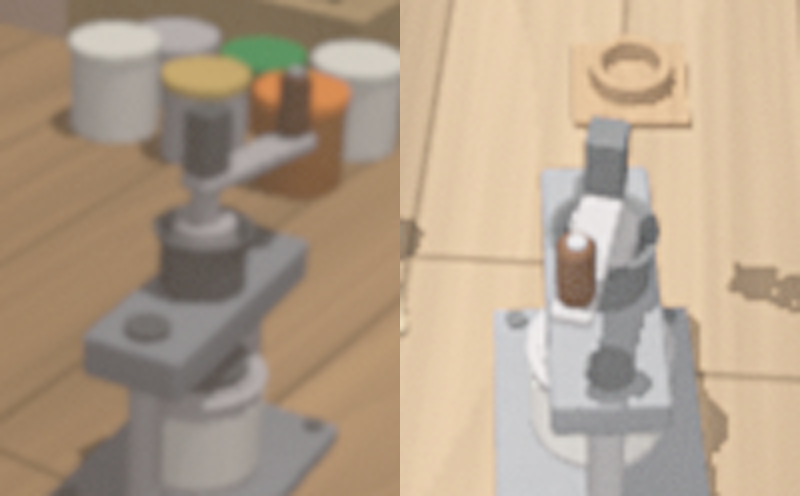

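The crank stands upright at its home height (scene hub top near (207,104), side near (607,127); predicted (207,102) and (605,128)). The plate is down on the lid and the hand is clear. Handing in.

```bash
python3 -c "
from rig import r
print(r.sign_off())"
```

```text
the job is handed in; nothing more can be done
None
```

The paint tin is closed: the crank is seated on the stub, the press plate is wound down to the firm stop, and I handed the job in at about 32 s.

- **Fitting:** I took the crank from its rest by the hub and lowered it over the stub at about 28.5°, as measured by the wrist camera. It went fully home with no noticeable push on the spindle. The home height read 234.6 mm at the tool against 234.5 expected.
- **Winding:** I turned it clockwise about 314° with one regrasp. The load ran at about 0.25–0.3 N m, then jumped to 1.4 and 2.4 N m at the stop. I eased off the torque, released and moved clear.
- **Last checks:** The hub top lies within about 1 px of its fully-home position in both views. The plate appears to rest on the lid, and the wrist force is back to about zero.

- **Disagreement:** The fingers ended about 20 mm shorter in the pictures than the reported tool point, so my first grasp held only the top of the hub. I regrasped deeper before winding.
- **Not measured:** I judged the plate's contact from the stop torque and the picture. I took no final close look at the jar, small tin and bottle, but the hand stayed well above them.

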